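# Hang a card saddle on the shop rail, find its notch and lock it

### The job

Hang the card saddle astride the plain stretch of the wooden rail and let go of it, then move it along the rail until it drops fully into the red notch. Then swing the yellow-knobbed keeper all the way down over it so that it cannot be lifted off, and leave the other goods standing where they are.

Things in the scene. Friction and masses are not known exactly. Their poses are not given: they have to be found in the camera images.
- saddle: Loose black steel card holder, an upside-down U standing on its legs, wooden grip batten on top, white cards on both faces. Origin: centre of underside, z up. 80 mm long in y (along the rail); both ways alike. Legs: 36 mm clear between in x, 46 outside, mouth flared to 44 clear, 56 outside. Crown underside 75 mm up, top 85. Batten 14 mm wide in x, 80 long, 85 to 117 mm up.
- stand: Fixed black steel stand: two 24 mm square posts at y -150 and +30 mm on a base plate 130 x 300 x 12 mm. Carries the rail. Origin: on the table under the rail's centre line; y runs along the rail.
- rail_top (a point): Point on the stand's frame (axes as the stand's) at the rail's flat top, 170 mm up, 170 mm to -y of the stand's origin: here the saddle can always be hung. Rail: light wood, 30 mm wide, 40 deep. Its red notch (88 mm long, 12 deep, full width) has its centre 115 to 225 mm to +y of this point, not reported: find it by touch or sight. Saddle origin is 95 mm above the table when hung, 83 in the notch.
- keeper (a joint): Locking arm on the rail, rad: 0 shut (level, pointing to -y), about 1.2 open (raised); stays where left, under 2 N to move. Pivot axis along stand x, 56 mm to +y of the notch centre, 176 mm up; arm in the plane 22 mm to -x of the rail's centre line, 10 mm thick, yellow 20 mm knob 118 mm from the pivot. Shuts only with the saddle in the notch, 3 mm above its crown, beside the batten.
- iron_pot: Bystander: black lidded iron pot, 110 mm across, 75 mm tall; origin centre of underside.
- steel_cup: Bystander: open steel cup, 84 mm across, 85 mm tall; origin centre of underside.
- tea_bowl: Bystander: blue bowl, 110 mm across, 60 mm tall; origin centre of underside.
- sake_jug: Bystander: grey jug, 100 mm across, 170 mm tall; origin centre of underside.
- wood_lid: Bystander: round wooden pot lid, 150 mm across, 36 mm tall with its batten; origin centre of underside.
- cedar_case: Bystander: wooden case 120 x 100 x 60 mm; origin centre of underside.
Not all that is in view belongs to the job. Leave any green look-alike of the saddle alone.

How it is judged:
By the outcome, as a careful person would: the job done as asked, in the order asked, and still so for the second after the job is handed in, with the robot touching nothing.
It also fails if it takes over 72 s, if anything falls off the work surface, if the arm or the gripper's body presses on something with over 40 N, if the wrist force passes 120 N, or if a joint passes its speed limit or range.

### The arm

A 6-joint arm with a two-finger parallel gripper is mounted at the origin on the work surface. World frame = base frame: x ahead of the robot, y to its left, z up, the work surface at z = 0. Lengths are in mm, angles in rad, forces in N, time in s.
With the tool pointing down it reaches from about 350 to 975 mm from the base axis. Payload 7.1 kg.
Tool frame: the origin (TCP) lies at the centre of the arm's flange, where the gripper is bolted on; the fingertips stand 182 mm ahead of it and the grasp point (between the pads) lies 163 mm ahead of it; x points along the fingers, y is the direction in which the jaws open and shut, and the axes are right-handed (so a half turn about x gives the same grasp; the last joint's range is limited). The gripper opens to 88 mm and grips with 3 to 60 N. Pads are 20 mm wide; open, the fingers measure 115 mm over their backs; the gripper's body (75 mm by 178 mm) begins 61 mm behind the grasp point.
Start: joints at [-1.313, 0.423, 1.63, -0, 1.089, -0.019], TCP at [170.818, -601.189, 404.675] pointing down, gripper open.
Joint ranges: [-3, 3], [-0.9, 2.11], [0.09, 2.58], [-1.31, 4.45], [0.11, 2.69], [-2.54, 2.54]. Speed limits (rad/s): [2.39, 2.39, 3.01, 3.14, 3.14, 3.14].

### API

Orientations are given as a rotation vector (axis times angle).
In Python, from workcell import readout, viewer, workorder, models gives the robot as it stands. The module is installed in compiled form; this text tells all that it offers.
- The arm moves only by the tool apply_moves, never from a script. Its argument "commands" is a list that holds one entry, the list of rows, each a list of 4 numbers: the shift along the world's x, y, z in m, then the turn about the world's z in rad. A call has 1 to 8 rows; each row is the pose to reach, as a shift and turn from the pose commanded when the call began; what a row does not reach only later rows make up. A row lasts 1/8 s, in which the tool goes at most 62.5 mm and 10.7 degrees, less where a joint would pass 70% of its speed; a pose out of reach is approached as far as the arm can. A call with a gripper value outside its range is refused whole. "gripper" is the finger opening in m, from 0 to 0.0878, set as the call begins (left out, the last holds). The fingers move at their own pace and stop on an object; the grip force is fixed at half the most. Time passes only in rows, so rows that repeat a pose let the fingers close. It gives the time, the measured TCP pose, the force and the opening at its end, in the units of the state.
- readout.get_obs(): the state, without advancing time (a new reading comes with each control period).
- viewer.get_image(name): name is "scene" or "top"; returns a dict with "color" (384x512x3 uint8, red, green, blue), "vertical_fov" (degrees; the focal length in pixels is half the picture's height over the tangent of half this angle, whatever the lens; pixels are square), "cx", "cy" (the principal point, pixels), "D" ([k1, k2, p1, p2, k3] as OpenCV has them; the pictures are not rectified), "rvec" (rotation vector, rad) and "tvec" (3), from world to camera coordinates, as OpenCV has them. Camera axes: x right, y down, z forward; pixel columns grow to the right and rows downward; lengths in mm; the calibration is good to about 2 mm. A picture is of the moment at which its call begins. There is no depth.
- workorder.close_job(): hands the job in, once; it reports no verdict.
Trained networks look in the newest picture that a camera, given by its name, has taken for a name from the list of things; names that differ only in an ending like _2 or _b are one class to them, and where a whole thing is asked for, a point or a joint stands for the part that bears it (a point fixed in the world has none). Each returns a list of dicts, best first, with "conf" (0 to 1); they miss things now and then, are a little off and sometimes report something else, mostly with a low value. They report only what shows in the picture. A call takes as long as a camera call. They do not tell look-alikes from the thing itself.
- models.search_frame(camera, label): "position" ([x, y, z] in mm, in world coordinates, good to about 4 mm: the middle of the surface that is visible of it).
- models.place_of(camera, label): "position" ([x, y, z] in mm, in world coordinates, good to about 4 mm: a listed point, or the origin of a listed thing).
The state is a dict: "t": time; "qpos": joint angles; "qvel": joint speeds; "joint_torque": joint torques, N m; "ee_pos": TCP position; "orientation": TCP orientation; "ft_force": force on the tool from outside, world axes, zero at the start; "moment": the same for the moment, N m; "width": finger opening in mm.
Only numpy, scipy, OpenCV 4.12 (cv2) and the standard library are available. Lean on these libraries where they do the work, as an engineer would, in place of code of your own. Each camera call takes 0.05 s, during which the arm holds its last target.

## Working session

There is one attempt and no reset: what is moved stays moved. The work goes in short steps, Python scripts to look and compute and a tool call to move; the robot and the scene stay as the last step left them, time stands still between calls to the robot, and variables do not carry over. Pictures are saved under pics/ and viewed, and the job is handed in when it is done.

Besides the shell and the picture viewer there is one more tool, called after ">>>" by a JSON object that holds its "method" and its "body", one argument or row to a line. apply_moves: Moves the arm, as the interface text tells. Its arguments: {"type":"object","properties":{"commands":{"type":"array","items":{"type":"array","items":{"type":"array","items":{"type":"number"}}}},"gripper":{"type":"number"}},"required":["commands"]}

```bash
mkdir -p pics
cat > h.py <<'E'
import numpy as np,cv2
from workcell import readout, viewer, workorder, models
def cam(n):
    d=viewer.get_image(n); im=d["color"]; h=im.shape[0]
    f=h/2/np.tan(np.radians(d["vertical_fov"])/2)
    K=np.array([[f,0,d["cx"]],[0,f,d["cy"]],[0,0,1.]])
    return im,K,np.array(d["D"],float),np.array(d["rvec"],float),np.array(d["tvec"],float)
def ray(c,u,v):
    im,K,D,r,t=c
    p=cv2.undistortPoints(np.array([[[u,v]]],float),K,D)[0,0]
    R=cv2.Rodrigues(r)[0]; o=-R.T@t.ravel(); d=R.T@np.array([p[0],p[1],1]); return o,d
def atz(c,u,v,z):
    o,d=ray(c,u,v); return o+d*(z-o[2])/d[2]
def proj(c,P):
    im,K,D,r,t=c
    return cv2.projectPoints(np.array(P,float).reshape(-1,1,3),r,t,K,D)[0][:,0]
def save(im,n,crop=None,s=1.5):
    if crop: u0,v0,u1,v1=crop; im=im[v0:v1,u0:u1]
    im=cv2.resize(im,None,fx=s,fy=s,interpolation=cv2.INTER_CUBIC)
    cv2.imwrite("pics/"+n,im[:,:,::-1])
def state():
    o=readout.get_obs(); print({k:np.round(o[k],3).tolist() for k in ("t","qpos","ee_pos","orientation","ft_force","width")})
E
python3 - <<'E'
from h import *
state()
for n in("scene","top"):
    c=cam(n); save(c[0],n+"0.png")
    print(n, (-cv2.Rodrigues(c[3])[0].T@c[4].ravel()).round())
    for l in "saddle stand rail_top keeper".split():
        for fn in (models.place_of,models.search_frame):
            try: print(n,l,fn.__name__,[(np.round(x["position"]).tolist(),round(x["conf"],2)) for x in fn(n,l)])
            except Exception as e: print(n,l,fn.__name__,e)
E
```

```text
{'t': 0.0, 'qpos': [-1.313, 0.424, 1.631, -0.0, 1.089, -0.019], 'ee_pos': [170.734, -600.944, 403.91], 'orientation': [2.074, 0.29, -2.074], 'ft_force': [-1.323, 0.099, 0.549], 'width': 87.799}
scene [1225.  713. 1111.]
scene saddle call [([434.0, -220.0, -4.0], 0.91), ([464.0, 120.0, -1.0], 0.37), ([611.0, 55.0, -1.0], 0.27)]
scene saddle call [([447.0, -206.0, 83.0], 0.91), ([387.0, -69.0, 74.0], 0.85), ([638.0, -444.0, 13.0], 0.34)]
scene stand call [([612.0, 57.0, 2.0], 0.76), ([626.0, 478.0, -2.0], 0.42)]
scene stand call [([622.0, 18.0, 12.0], 0.56), ([637.0, -443.0, 16.0], 0.17)]
scene rail_top call []
scene rail_top call [([622.0, 14.0, 13.0], 0.59)]
scene keeper call it knows: cedar_case, iron_pot, rail_top, saddle, sake_jug, stand, steel_cup, tea_bowl, wood_lid
scene keeper call [([598.0, 93.0, 238.0], 0.47)]
top [ 461.  -58. 1515.]
top saddle call [([437.0, -216.0, -3.0], 0.88), ([440.0, 319.0, 0.0], 0.73), ([374.0, -86.0, -1.0], 0.7), ([606.0, -113.0, 172.0], 0.66)]
top saddle call [([437.0, -215.0, 83.0], 0.82), ([384.0, -86.0, 82.0], 0.56)]
top stand call [([614.0, 60.0, 0.0], 0.61)]
top stand call [([594.0, -1.0, 16.0], 0.72), ([592.0, 79.0, 290.0], 0.5)]
top rail_top call [([603.0, -111.0, 173.0], 0.97), ([618.0, 61.0, 2.0], 0.21)]
top rail_top call [([594.0, -1.0, 16.0], 0.66)]
top keeper call it knows: cedar_case, iron_pot, rail_top, saddle, sake_jug, stand, steel_cup, tea_bowl, wood_lid
top keeper call [([589.0, 79.0, 290.0], 0.41)]
```

View pics/scene0.png

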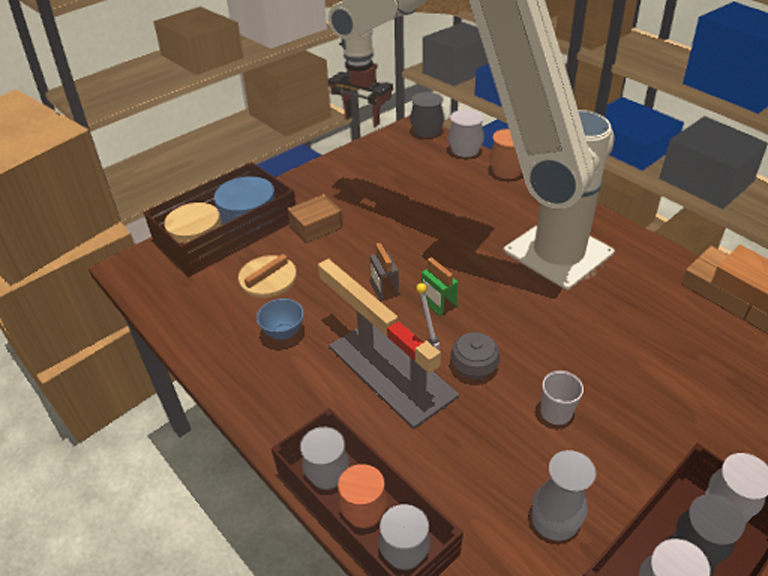

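View pics/top0.png

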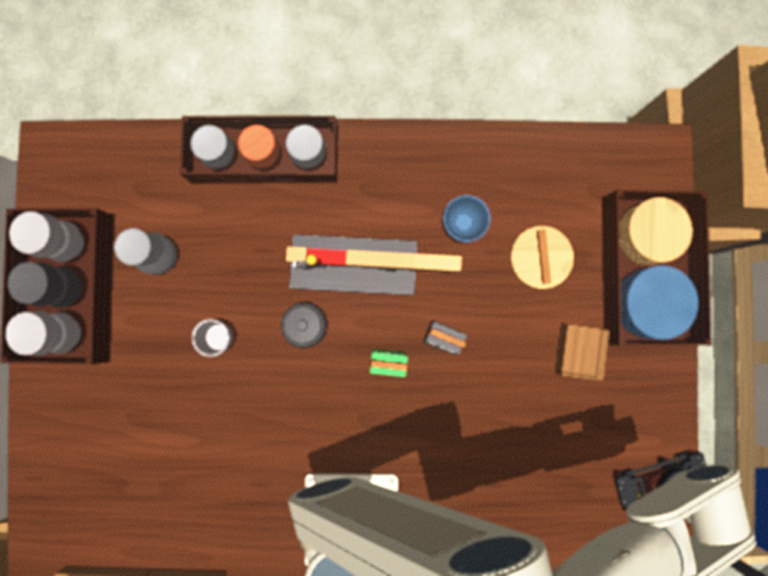

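The overview shows the real saddle at top px (445,337), the green decoy at (389,364), the rail with its red notch at about (325,257), and the keeper raised with its knob at (312,260). Next I'll zoom in to measure.

Run:
```python
from h import *
c=cam("top"); save(c[0],"topz.png",(180,145,330,265),5.3)
s=cam("scene"); save(s[0],"scz.png",(200,150,320,290),4.2)
for n,cc in(("top",c),("scene",s)):
  hsv=cv2.cvtColor(cc[0],cv2.COLOR_RGB2HSV)
  m=cv2.inRange(hsv,(0,180,120),(6,255,255)); m2=cv2.inRange(hsv,(174,180,120),(180,255,255))
  for nm,mm in(("red",m|m2),("yellow",cv2.inRange(hsv,(24,180,150),(32,255,255)))):
    k,l,st,ce=cv2.connectedComponentsWithStats(mm)
    print(n,nm,[(st[i].tolist(),ce[i].round(1).tolist()) for i in range(1,k) if st[i][4]>5])
```

```text
top red [([205, 167, 25, 10, 181], [219.2, 171.1])]
top yellow []
scene red [([258, 214, 24, 21, 181], [269.0, 223.1])]
scene yellow [([279, 189, 4, 3, 10], [280.5, 190.2])]
```

View pics/topz.png

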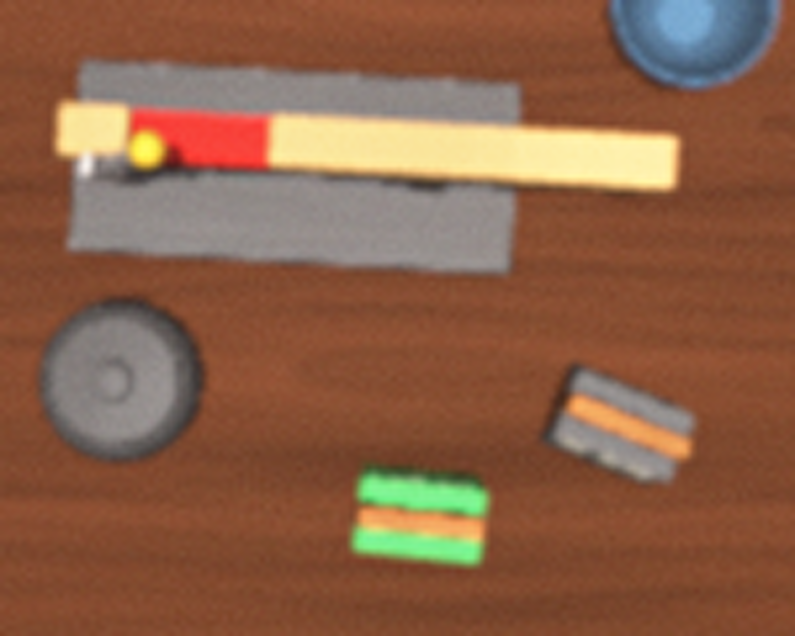

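View pics/scz.png

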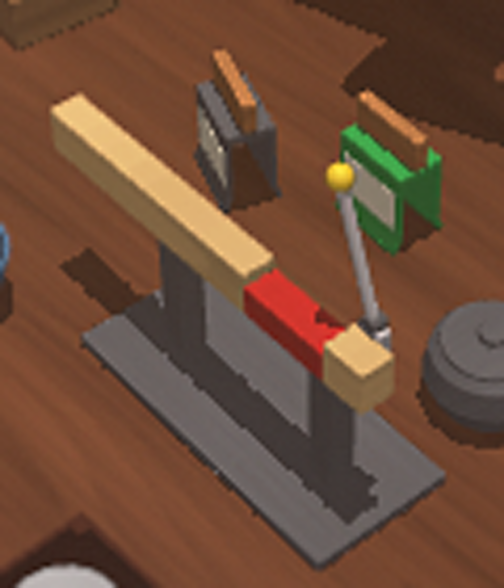

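Run:
```python
from h import *
c=cam("top"); s=cam("scene")
def T(u,v,z,cc=c,o=(180,145),k=5.3): return atz(cc,(u+.5)/k-.5+o[0],(v+.5)/k-.5+o[1],z)
pts={"railR":((678,135),(676,188)),"notchR":((268,117),(268,168)),"notchL":((130,108),(128,157)),"farL":((60,103),(56,154))}
M={}
for k,(a,b) in pts.items():
    A,B=T(*a,170),T(*b,170); M[k]=(A+B)/2; print(k,A.round(1),B.round(1),M[k].round(1))
d=M["farL"]-M["railR"]; print("yaw rail (of y axis)",np.degrees(np.arctan2(-d[0],d[1])))
print("dist notchR..railR",np.linalg.norm(M["notchR"]-M["railR"]),"notchL",np.linalg.norm(M["notchL"]-M["railR"]),np.linalg.norm(d))
for p in((572,392),(692,435),(690,460),(568,418)): print("batten",T(*p,117).round(1))
# scene cross-check
k=4.2;o=(200,150)
for nm,p,z in(("railR",(84,95),170),("railR",(53,117),170),("notchR",(272,258),170),("notchR",(245,280),170),("far near",(360,325),170),("bat",(218,52),117),("bat",(242,115),117),("bat",(255,110),117),("bat",(225,50),117)):
    print("scene",nm,T(*p,z,s,o,k).round(1))
# dark/grey-saddle batten mask
for n,cc in(("top",c),("scene",s)):
  hsv=cv2.cvtColor(cc[0],cv2.COLOR_RGB2HSV)
# knob triangulation
o1,d1=ray(c,(147.5)/5.3-.5+180,150.5/5.3-.5+145); o2,d2=ray(s,341.5/4.2-.5+200,178/4.2-.5+150)
A=np.stack([d1,-d2],1); t=np.linalg.lstsq(A,o2-o1,rcond=None)[0]; print("knob",(o1+d1*t[0]).round(1),(o2+d2*t[1]).round(1))
for l in "iron_pot steel_cup tea_bowl sake_jug wood_lid cedar_case".split():
    r=models.place_of("top",l); print(l,[(np.round(x["position"]).tolist(),round(x["conf"],2)) for x in r[:2]])
```

```text
railR [ 614.  -240.4  170. ] [ 581.6 -239.1  170. ] [ 597.8 -239.8  170. ]
notchR [623.6   9.2 170. ] [592.5   9.  170. ] [608.1   9.1 170. ]
notchL [628.8  93.3 170. ] [598.8  94.2 170. ] [613.8  93.7 170. ]
farL [631.7 136.1 170. ] [600.5 138.1 170. ] [616.1 137.1 170. ]
yaw rail (of y axis) -2.7895604404619814
dist notchR..railR 249.06577790308518 notchL 333.8845771925746 377.2812626948481
batten [ 457.3 -180.4  117. ]
batten [ 430.6 -256.   117. ]
batten [ 414.9 -254.7  117. ]
batten [ 441.  -177.9  117. ]
scene railR [ 582.  -233.8  170. ]
scene railR [ 617.  -229.5  170. ]
scene notchR [598.1   8.1 170. ]
scene notchR [627.4  11.2 170. ]
scene far near [598.4  99.8 170. ]
scene bat [ 424.3 -251.8  117. ]
scene bat [ 465.9 -174.   117. ]
scene bat [ 453.7 -171.3  117. ]
scene bat [ 418.  -249.6  117. ]
knob [590.9  70.5 286.3] [590.4  70.9 286.3]
iron_pot [([468.0, 115.0, 2.0], 0.74)]
steel_cup [([434.0, 320.0, -1.0], 0.87)]
tea_bowl [([717.0, -269.0, 4.0], 0.64)]
sake_jug [([627.0, 477.0, 1.0], 0.72)]
wood_lid [([617.0, 58.0, 1.0], 0.73), ([628.0, -458.0, 1.0], 0.72)]
cedar_case [([406.0, -546.0, -5.0], 0.91)]
```

Run:
```python
from h import *
from scipy.spatial.transform import Rotation as Ro
o=readout.get_obs(); R=Ro.from_rotvec(o["orientation"]).as_matrix(); print(R.round(3)); print("jaw deg",np.degrees(np.arctan2(R[1,1],R[0,1])))
for n in("top","scene"):
  c=cam(n); px=proj(c,[[437,-216,117]])[0]; print(px)
  hsv=cv2.cvtColor(c[0],cv2.COLOR_RGB2HSV)
  m=cv2.inRange(hsv,(8,150,150),(16,255,255))
  k,l,st,ce=cv2.connectedComponentsWithStats(m)
  i=min(range(1,k),key=lambda i:np.hypot(*(ce[i]-px))+(st[i][4]<15)*99)
  print(st[i],ce[i],hsv[int(px[1]),int(px[0])])
  v,u=np.nonzero(l==i); P=np.array([atz(c,a,b,117)[:2] for a,b in zip(u,v)])
  print(P.mean(0),cv2.minAreaRect(P.astype(np.float32)))
  w=np.linalg.eigh(np.cov(P.T))[1][:,1]; print(np.degrees(np.arctan2(-w[0],w[1])))
```

```text
[[ 0.     0.273 -0.962]
 [ 0.    -0.962 -0.273]
 [-1.    -0.    -0.   ]]
jaw deg -74.14061595170786
[298.18958111 224.70254647]
[287 220  24  12  73] [298.83561644 225.24657534] [ 14 158 237]
[ 435.19474618 -218.16222924] ((435.1438293457031, -216.71051025390625), (83.5351791381836, 11.751260757446289), 68.43119812011719)
-22.534234552557706
[255.42709701 167.96076525]
[251 162  10  13  46] [255.23913043 168.08695652] [ 12 159 199]
[ 437.87869846 -216.15158128] ((437.8132019042969, -216.69369506835938), (76.56806945800781, 11.495729446411133), 67.78073120117188)
-22.076728499006975
```

>>> {"method": "apply_moves", "body": {
  "commands": [
    [[0.034,0.048,0,0.115],[0.068,0.096,0,0.23],[0.1,0.145,0,0.345],[0.134,0.193,0,0.46],[0.167,0.241,0,0.575],[0.2,0.289,0,0.69],[0.234,0.337,-0.02,0.805],[0.2657,0.3845,-0.045,0.913]]
  ],
  "gripper": 0.0878
}}

```text
t: 2.4
ee_pos: [437.7, -215.2, 360.1]
orientation: [1.482, 1.004, -1.48]
ft_force: [0.6, -0.8, 0.7]
width: 87.7
```

>>> {"method": "apply_moves", "body": {
  "commands": [
    [[0,0,-0.04,0],[0,0,-0.075,0],[0,0,-0.089,0],[0,0,-0.089,0]]
  ]
}}

```text
t: 2.9
ee_pos: [436.4, -216.8, 270.3]
orientation: [1.484, 1.005, -1.485]
ft_force: [-0.7, -0.5, 0.9]
width: 88.2
```

Run:
```python
from h import *
state()
c=cam("scene"); save(c[0],"g1.png",(200,100,320,220),5)
```

```text
{'t': 2.9, 'qpos': [-0.486, 0.44, 2.015, -0.0, 0.689, -0.104], 'ee_pos': [436.446, -216.837, 270.313], 'orientation': [1.484, 1.005, -1.485], 'ft_force': [-0.689, -0.494, 0.907], 'width': 88.207}
```

View pics/g1.png

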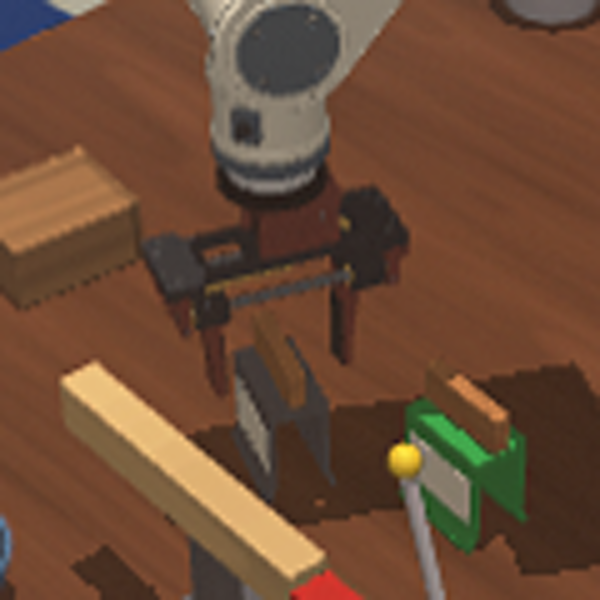

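The open fingers straddle the batten (crop px about (280,360)). The fingers are clear of the green decoy, so I'll close.

>>> {"method": "apply_moves", "body": {
  "commands": [
    [[0,0,0,0],[0,0,0,0],[0,0,0,0],[0,0,0,0],[0,0,0,0],[0,0,0,0]]
  ],
  "gripper": 0.0
}}

```text
t: 3.7
ee_pos: [436.5, -216.7, 270.7]
orientation: [1.484, 1.004, -1.484]
ft_force: [0.9, 0.4, -0.5]
width: 31.3
```

>>> {"method": "apply_moves", "body": {
  "commands": [
    [[0,0,0,0],[0,0,0,0],[0,0,0,0],[0,0,0,0]]
  ]
}}

```text
t: 4.2
ee_pos: [436.5, -216.7, 270.6]
orientation: [1.484, 1.004, -1.484]
ft_force: [0.3, -0.1, 0.2]
width: 13.8
```

>>> {"method": "apply_moves", "body": {
  "commands": [
    [[0,0,0.03,0],[0,0,0.075,0],[0,0,0.12,0],[0,0,0.165,0],[0,0,0.19,0],[0,0,0.19,0]]
  ]
}}

```text
t: 4.95
ee_pos: [436.7, -216.7, 462.0]
orientation: [1.485, 1.001, -1.482]
ft_force: [-0.0, -0.2, -3.3]
width: 13.9
```

Run:
```python
from h import *
state()
c=cam("scene"); save(c[0],"g2.png",(180,60,320,220),3.7)
```

```text
{'t': 4.95, 'qpos': [-0.485, 0.148, 1.87, 0.0, 1.12, -0.104], 'ee_pos': [436.667, -216.75, 462.038], 'orientation': [1.485, 1.001, -1.482], 'ft_force': [-0.021, -0.175, -3.262], 'width': 13.88}
```

View pics/g2.png

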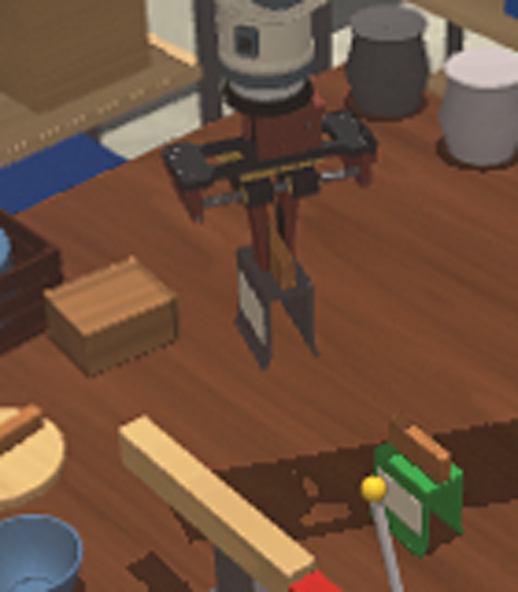

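The saddle is lifted and hangs level, with a load of about 3.3 N. Moving it over the rail.

>>> {"method": "apply_moves", "body": {
  "commands": [
    [[0.03,0.026,0,0.06],[0.065,0.057,0,0.13],[0.1,0.087,0,0.2],[0.135,0.117,0,0.27],[0.16,0.14,0,0.332],[0.169,0.147,0,0.332],[0.169,0.147,0,0.332]]
  ]
}}

```text
t: 5.88
ee_pos: [605.3, -69.6, 458.8]
orientation: [1.244, 1.188, -1.248]
ft_force: [-0.7, -0.2, -2.9]
width: 13.9
```

Run:
```python
from h import *
state()
c=cam("scene"); save(c[0],"g3.png",(200,60,320,270),2.8)
c=cam("top"); save(c[0],"g3t.png",(180,120,330,240),5)
```

```text
{'t': 5.875, 'qpos': [-0.134, 0.345, 1.615, -0.0, 1.184, -0.085], 'ee_pos': [605.303, -69.563, 458.786], 'orientation': [1.244, 1.188, -1.248], 'ft_force': [-0.693, -0.212, -2.915], 'width': 13.909}
```

View pics/g3.png

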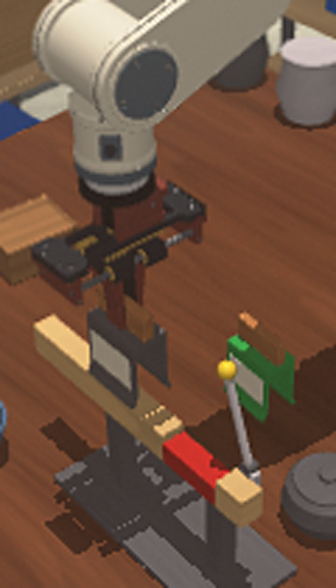

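View pics/g3t.png

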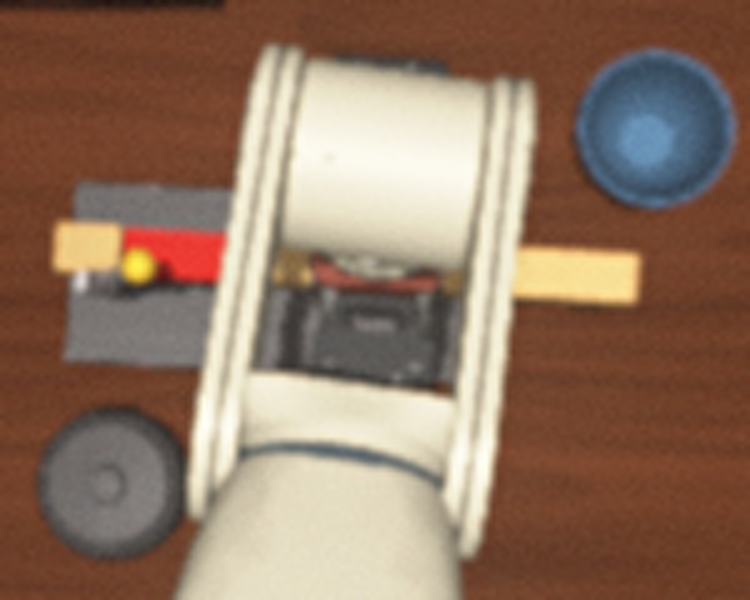

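>>> {"method": "apply_moves", "body": {
  "commands": [
    [[0,0,-0.01,0],[0,0,-0.02,0],[0,0,-0.03,0],[0,0,-0.04,0],[0,0,-0.05,0],[0,0,-0.05,0]]
  ]
}}

```text
t: 6.72
ee_pos: [605.3, -69.6, 409.5]
orientation: [1.244, 1.187, -1.246]
ft_force: [0.6, -0.9, -2.8]
width: 13.8
```

Run:
```python
from h import *
c=cam("scene"); save(c[0],"g4.png",(200,90,320,240),4)
```

```text
(no output)
```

View pics/g4.png

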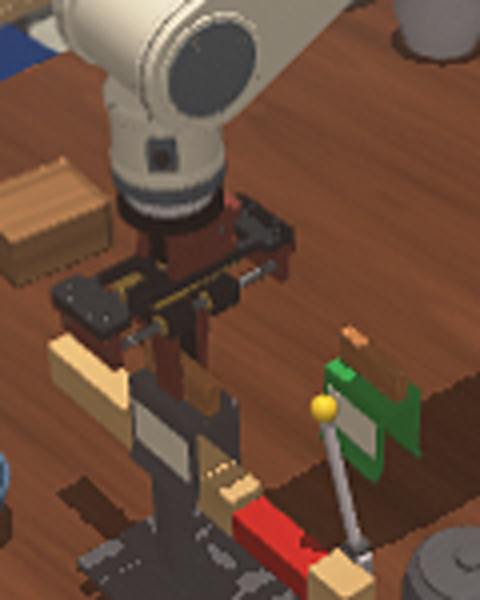

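The saddle straddles the rail with no side force. Lowering the rest of the way.

>>> {"method": "apply_moves", "body": {
  "commands": [
    [[0,0,-0.012,0],[0,0,-0.024,0],[0,0,-0.034,0],[0,0,-0.04,0],[0,0,-0.043,0],[0,0,-0.043,0]]
  ]
}}

```text
t: 7.52
ee_pos: [605.6, -69.7, 367.6]
orientation: [1.245, 1.186, -1.245]
ft_force: [0.5, 0.4, -2.7]
width: 13.9
```

>>> {"method": "apply_moves", "body": {
  "commands": [
    [[0,0,-0.001,0],[0,0,-0.002,0],[0,0,-0.002,0]]
  ]
}}

```text
t: 7.9
ee_pos: [605.5, -69.7, 365.8]
orientation: [1.245, 1.185, -1.245]
ft_force: [0.6, -0.7, -3.5]
width: 13.8
```

>>> {"method": "apply_moves", "body": {
  "commands": [
    [[0,0,-0.001,0],[0,0,-0.0015,0],[0,0,-0.0015,0]]
  ]
}}

```text
t: 8.28
ee_pos: [605.7, -69.7, 365.7]
orientation: [1.246, 1.185, -1.244]
ft_force: [-3.4, 0.4, 7.2]
width: 13.6
```

Seated: the vertical force rose to +7 N. Opening now.

>>> {"method": "apply_moves", "body": {
  "commands": [
    [[0,0,0.0005,0],[0,0,0.0005,0],[0,0,0.0005,0],[0,0,0.0005,0],[0,0,0.0005,0],[0,0,0.0005,0]]
  ],
  "gripper": 0.06
}}

```text
t: 9.02
ee_pos: [605.5, -69.7, 364.6]
orientation: [1.245, 1.186, -1.245]
ft_force: [-0.9, -0.2, 0.1]
width: 60.0
```

>>> {"method": "apply_moves", "body": {
  "commands": [
    [[0,0,0.02,0],[0,0,0.05,0],[0,-0.02,0.06,0],[0,-0.06,0.06,0],[0,-0.08,0.06,0],[0,-0.08,0.06,0]]
  ],
  "gripper": 0.06
}}

```text
t: 9.78
ee_pos: [605.2, -151.3, 423.9]
orientation: [1.247, 1.185, -1.248]
ft_force: [0.8, 0.6, 0.2]
width: 60.1
```

Run:
```python
from h import *
state()
c=cam("scene"); save(c[0],"g5.png",(200,110,320,260),4)
```

```text
{'t': 9.775, 'qpos': [-0.264, 0.401, 1.616, 0.0, 1.126, -0.212], 'ee_pos': [605.194, -151.307, 423.921], 'orientation': [1.247, 1.185, -1.248], 'ft_force': [0.83, 0.641, 0.222], 'width': 60.123}
```

View pics/g5.png

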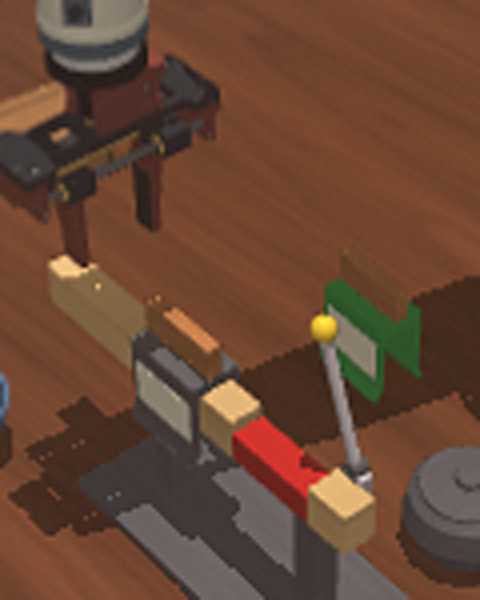

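The saddle is hung and free on the plain stretch. The gripper is clear, so next I'll close the fingers and lower them behind its -y end.

>>> {"method": "apply_moves", "body": {
  "commands": [
    [[-0.004,0,0,0],[-0.004,0,0,0],[-0.004,0,0,0],[-0.004,0,0,0],[-0.004,0,0,0],[-0.004,0,-0.03,0],[-0.004,0,-0.068,0],[-0.004,0,-0.068,0]]
  ],
  "gripper": 0.0
}}

```text
t: 10.82
ee_pos: [601.2, -149.6, 354.8]
orientation: [1.244, 1.188, -1.247]
ft_force: [-0.4, 0.2, -0.4]
width: 0.7
```

Run:
```python
from h import *
state()
c=cam("scene"); save(c[0],"g6.png",(200,110,320,260),4)
```

```text
{'t': 10.825, 'qpos': [-0.263, 0.474, 1.678, 0.0, 0.993, -0.214], 'ee_pos': [601.176, -149.595, 354.783], 'orientation': [1.244, 1.188, -1.247], 'ft_force': [-0.385, 0.197, -0.37], 'width': 0.699}
```

View pics/g6.png

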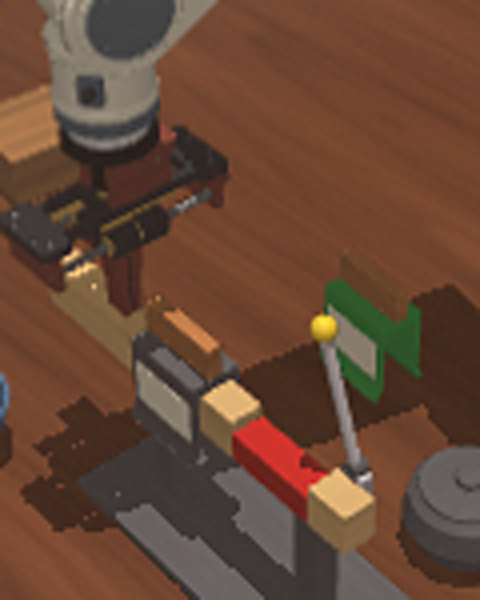

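>>> {"method": "apply_moves", "body": {
  "commands": [
    [[0.0006,0.012,0,0],[0.0012,0.025,0,0],[0.0018,0.037,0,0],[0.0024,0.05,0,0],[0.003,0.062,0,0],[0.0036,0.075,0,0],[0.0042,0.087,0,0],[0.0049,0.1,0,0]]
  ]
}}

```text
t: 11.88
ee_pos: [606.5, -48.9, 356.7]
orientation: [1.245, 1.186, -1.245]
ft_force: [0.2, -2.3, 1.4]
width: 0.5
```

Run:
```python
from h import *
state()
c=cam("scene"); save(c[0],"g7.png",(200,110,320,260),4)
```

```text
{'t': 11.875, 'qpos': [-0.1, 0.456, 1.703, -0.0, 0.982, -0.051], 'ee_pos': [606.456, -48.913, 356.655], 'orientation': [1.245, 1.186, -1.245], 'ft_force': [0.175, -2.293, 1.384], 'width': 0.531}
```

View pics/g7.png

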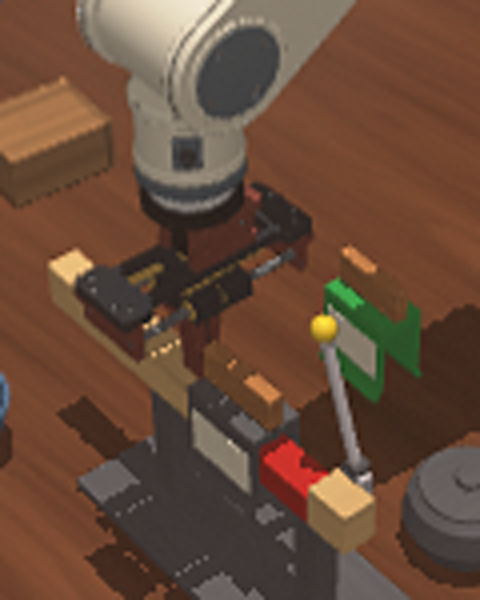

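The saddle slides cleanly at 2.3 N. I'll slow down near the notch.

>>> {"method": "apply_moves", "body": {
  "commands": [
    [[0.0004,0.008,0,0],[0.0008,0.016,0,0],[0.0012,0.024,0,0],[0.0015,0.031,0,0],[0.0018,0.037,0,0],[0.002,0.041,0,0],[0.0021,0.044,0,0],[0.0021,0.044,0,0]]
  ]
}}

```text
t: 12.92
ee_pos: [608.5, -5.5, 356.7]
orientation: [1.245, 1.186, -1.245]
ft_force: [-1.0, -0.1, -0.1]
width: 0.5
```

Run:
```python
from h import *
state()
c=cam("scene"); save(c[0],"g8.png",(220,130,320,255),4.7)
```

```text
{'t': 12.925, 'qpos': [-0.029, 0.456, 1.703, 0.0, 0.982, 0.02], 'ee_pos': [608.541, -5.493, 356.694], 'orientation': [1.245, 1.186, -1.245], 'ft_force': [-0.965, -0.108, -0.091], 'width': 0.455}
```

View pics/g8.png

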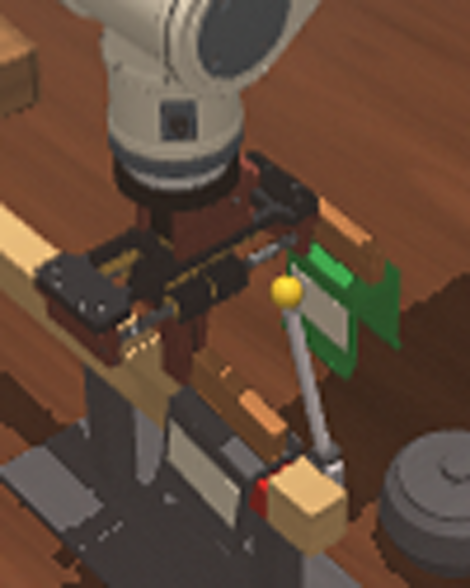

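>>> {"method": "apply_moves", "body": {
  "commands": [
    [[0.0001,0.002,0,0],[0.0002,0.004,0,0],[0.0002,0.004,0,0]]
  ]
}}

```text
t: 13.35
ee_pos: [608.8, -1.5, 356.7]
orientation: [1.245, 1.186, -1.245]
ft_force: [0.3, 1.0, 0.2]
width: 0.5
```

Run:
```python
from h import *
state()
c=cam("scene"); save(c[0],"g9.png",(220,130,320,255),4.7)
```

```text
{'t': 13.35, 'qpos': [-0.022, 0.456, 1.702, 0.0, 0.983, 0.027], 'ee_pos': [608.753, -1.526, 356.715], 'orientation': [1.245, 1.186, -1.245], 'ft_force': [0.293, 0.987, 0.201], 'width': 0.548}
```

View pics/g9.png

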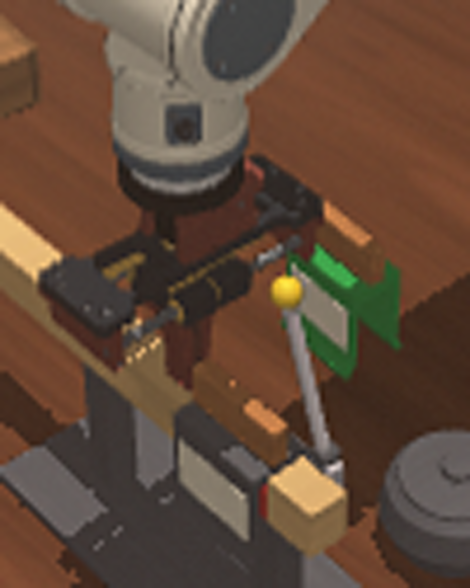

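It looks dropped: the batten end fell from crop px (285,420) to (285,440) and the push force vanished. I'll retreat to check it.

>>> {"method": "apply_moves", "body": {
  "commands": [
    [[-0.001,-0.02,0,0],[-0.001,-0.05,0.02,0],[-0.001,-0.08,0.06,0],[-0.001,-0.1,0.11,0],[-0.001,-0.1,0.11,0]]
  ]
}}

```text
t: 14.02
ee_pos: [608.3, -104.4, 471.2]
orientation: [1.25, 1.177, -1.242]
ft_force: [-0.4, -0.0, -0.3]
width: 0.3
```

Run:
```python
from h import *
state()
c=cam("scene")
im=c[0].copy()
d=np.array([.0486,.9988,0]);xx=np.array([.9988,-.0486,0]);N=np.array([610.5,53,0])
for z,col in((200,(0,255,0)),(212,(255,0,255))):
    P=[N+a*xx+b*d+[0,0,z] for a,b in((-7,-40),(7,-40),(7,40),(-7,40))]; print(z,proj(c,P).round(1).tolist())
big=cv2.resize(im[150:240,230:310],None,fx=7,fy=7,interpolation=cv2.INTER_CUBIC)
for z,col in((200,(0,255,0)),(212,(255,0,255))):
    P=[N+a*xx+b*d+[0,0,z] for a,b in((-7,-40),(7,-40),(7,40),(-7,40))]
    q=((proj(c,P)-[230,150]+.5)*7).astype(int); cv2.polylines(big,[q.reshape(-1,1,2)],True,col,1)
cv2.imwrite("pics/g10.png",big[:,:,::-1])
```

```text
{'t': 14.025, 'qpos': [-0.189, 0.344, 1.588, -0.0, 1.202, -0.137], 'ee_pos': [608.335, -104.405, 471.213], 'orientation': [1.25, 1.177, -1.242], 'ft_force': [-0.395, -0.042, -0.345], 'width': 0.298}
200 [[264.5, 205.5], [261.0, 207.6], [278.6, 222.3], [282.2, 220.0]]
212 [[264.5, 202.6], [260.9, 204.7], [278.6, 219.4], [282.2, 217.1]]
```

View pics/g10.png

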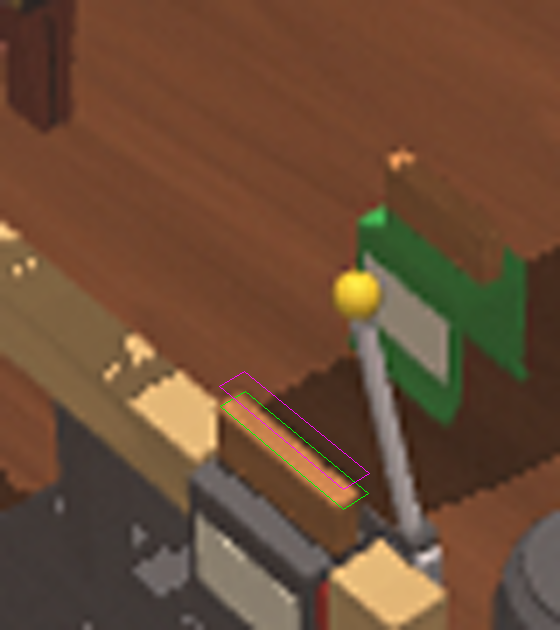

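In the notch: the batten matches the z = 200 outline (green) and not the 212 one, and it is level. Next I'll travel over the knob to its +y side.

>>> {"method": "apply_moves", "body": {
  "commands": [
    [[-0.005,0.02,0.035,0],[-0.01,0.06,0.035,0],[-0.015,0.1,0.035,0],[-0.02,0.14,0.035,0],[-0.021,0.18,0.035,0],[-0.021,0.21,0.035,0],[-0.021,0.222,0.035,0],[-0.021,0.222,0.035,0]]
  ]
}}

```text
t: 15.08
ee_pos: [586.5, 120.5, 500.6]
orientation: [1.243, 1.187, -1.246]
ft_force: [0.6, 0.6, -0.2]
width: 0.4
```

>>> {"method": "apply_moves", "body": {
  "commands": [
    [[0,0,-0.03,0],[0,0,-0.055,0],[0,0,-0.055,0]]
  ]
}}

```text
t: 15.45
ee_pos: [586.2, 119.0, 444.5]
orientation: [1.243, 1.187, -1.25]
ft_force: [0.3, -0.4, 0.3]
width: 0.8
```

Run:
```python
from h import *
state()
c=cam("scene"); save(c[0],"g11.png",(220,110,320,245),4.3)
c=cam("top"); save(c[0],"g11t.png",(170,120,300,230),5)
```

```text
{'t': 15.45, 'qpos': [0.18, 0.342, 1.654, -0.0, 1.15, 0.231], 'ee_pos': [586.22, 118.958, 444.533], 'orientation': [1.243, 1.187, -1.25], 'ft_force': [0.299, -0.44, 0.325], 'width': 0.778}
```

View pics/g11.png

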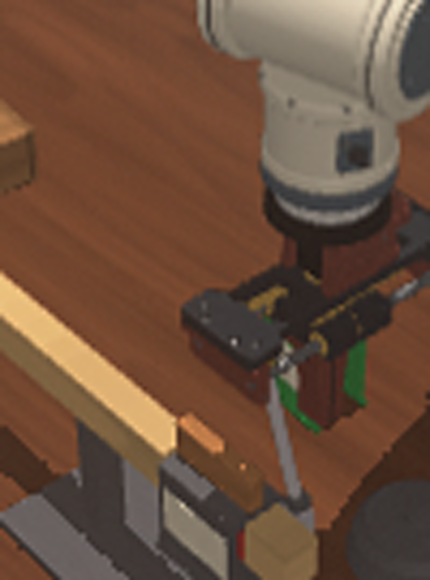

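View pics/g11t.png

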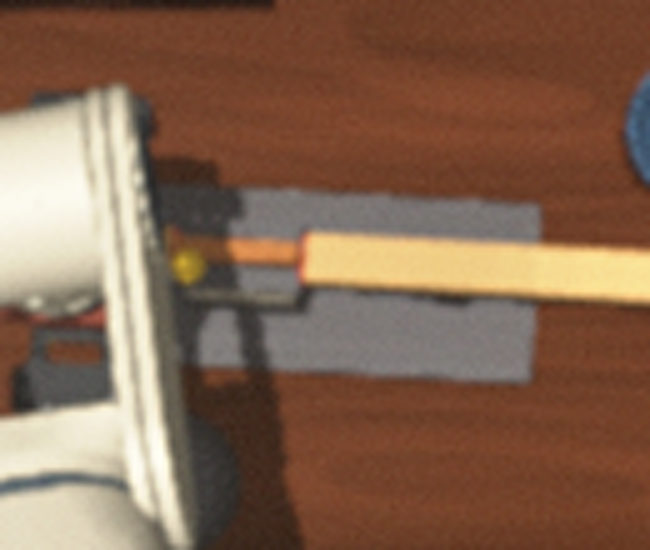

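Positioned on the +y side of the keeper. I'll push it along its arc.

>>> {"method": "apply_moves", "body": {
  "commands": [
    [[0,-0.015,0,0],[-0.0005,-0.029,-0.001,0],[-0.001,-0.038,-0.004,0],[-0.0015,-0.046,-0.008,0],[-0.002,-0.055,-0.012,0],[-0.002,-0.063,-0.017,0],[-0.0025,-0.071,-0.023,0],[-0.003,-0.078,-0.03,0]]
  ]
}}

```text
t: 16.55
ee_pos: [583.7, 41.9, 416.2]
orientation: [1.245, 1.186, -1.245]
ft_force: [-0.0, 0.6, 0.2]
width: 0.2
```

Run:
```python
from h import *
state()
c=cam("scene"); save(c[0],"g12.png",(220,110,320,245),4.3)
```

```text
{'t': 16.55, 'qpos': [0.051, 0.352, 1.71, -0.0, 1.079, 0.1], 'ee_pos': [583.685, 41.858, 416.175], 'orientation': [1.245, 1.186, -1.245], 'ft_force': [-0.01, 0.582, 0.215], 'width': 0.229}
```

View pics/g12.png

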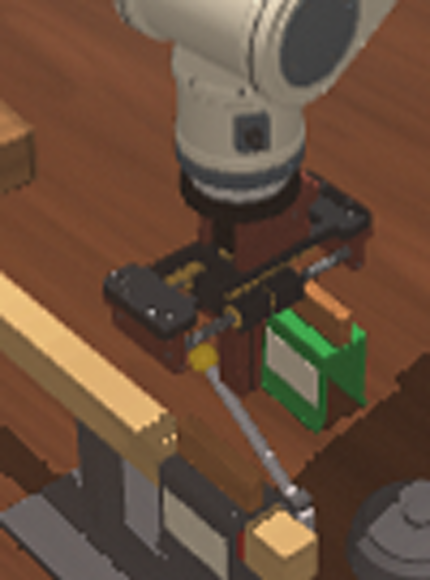

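The keeper is swinging down: the knob is now at crop px (203,358). I'll continue to shut.

>>> {"method": "apply_moves", "body": {
  "commands": [
    [[-0.0005,-0.005,-0.008,0],[-0.001,-0.01,-0.016,0],[-0.0012,-0.014,-0.025,0],[-0.0015,-0.018,-0.034,0],[-0.0015,-0.02,-0.042,0],[-0.0015,-0.022,-0.049,0],[-0.0015,-0.022,-0.053,0],[-0.0015,-0.022,-0.053,0]]
  ]
}}

```text
t: 17.6
ee_pos: [582.2, 20.3, 363.4]
orientation: [1.245, 1.186, -1.246]
ft_force: [0.3, 0.3, -0.7]
width: 0.5
```

Run:
```python
from h import *
state()
c=cam("scene"); save(c[0],"g13.png",(220,110,320,245),4.3)
```

```text
{'t': 17.6, 'qpos': [0.014, 0.412, 1.757, -0.0, 0.973, 0.063], 'ee_pos': [582.186, 20.332, 363.378], 'orientation': [1.245, 1.186, -1.246], 'ft_force': [0.309, 0.302, -0.652], 'width': 0.52}
```

View pics/g13.png

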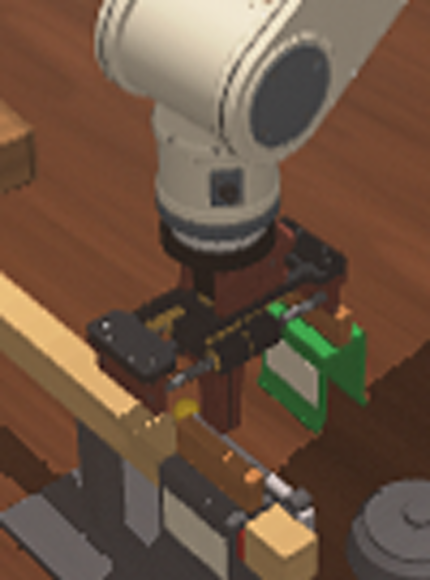

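>>> {"method": "apply_moves", "body": {
  "commands": [
    [[0,0,-0.001,0],[0,0,-0.002,0],[0,0,-0.002,0]]
  ]
}}

```text
t: 18.02
ee_pos: [582.3, 20.4, 361.8]
orientation: [1.245, 1.185, -1.245]
ft_force: [0.1, 0.0, -0.2]
width: 0.5
```

>>> {"method": "apply_moves", "body": {
  "commands": [
    [[0,0,-0.001,0],[0,0,-0.002,0],[0,0,-0.002,0]]
  ]
}}

```text
t: 18.4
ee_pos: [582.4, 20.3, 360.9]
orientation: [1.246, 1.185, -1.244]
ft_force: [-3.5, 0.3, 10.4]
width: 0.4
```

A firm stop at 10 N, with the fingertips at z of about 179. Retreating to look.

>>> {"method": "apply_moves", "body": {
  "commands": [
    [[0,0,0.02,0],[0,0,0.06,0],[-0.01,0,0.11,0],[-0.04,-0.05,0.15,0],[-0.06,-0.1,0.15,0],[-0.08,-0.15,0.15,0],[-0.08,-0.2,0.15,0],[-0.08,-0.2,0.15,0]]
  ]
}}

```text
t: 19.4
ee_pos: [501.7, -182.3, 509.7]
orientation: [1.248, 1.183, -1.248]
ft_force: [-0.2, 1.1, -0.2]
width: 0.3
```

Run:
```python
from h import *
state()
c=cam("scene"); save(c[0],"g14f.png")
im=c[0]; big=cv2.resize(im[170:250,230:310],None,fx=7,fy=7,interpolation=cv2.INTER_CUBIC)
d=np.array([.0486,.9988,0]);xx=np.array([.9988,-.0486,0]);N=np.array([610.5,53,0])
P=[N+a*xx+b*d+[0,0,200] for a,b in((-7,-40),(7,-40),(7,40),(-7,40))]
q=((proj(c,P)-[230,170]+.5)*7).astype(int); cv2.polylines(big,[q.reshape(-1,1,2)],True,(0,255,0),1)
for th,col in((0,(0,255,255)),(.1,(255,0,255))):
  K=N-22*xx+d*(56-118*np.cos(th))+[0,0,176+118*np.sin(th)]
  u=((proj(c,[K])[0]-[230,170]+.5)*7).astype(int); cv2.drawMarker(big,tuple(int(x) for x in u),col,cv2.MARKER_CROSS,14,1)
cv2.imwrite("pics/g14.png",big[:,:,::-1])
c=cam("top"); save(c[0],"g14t.png",None,1.5)
```

```text
{'t': 19.4, 'qpos': [-0.371, 0.178, 1.721, -0.0, 1.243, -0.317], 'ee_pos': [501.748, -182.255, 509.668], 'orientation': [1.248, 1.183, -1.248], 'ft_force': [-0.187, 1.07, -0.168], 'width': 0.27}
```

View pics/g14.png

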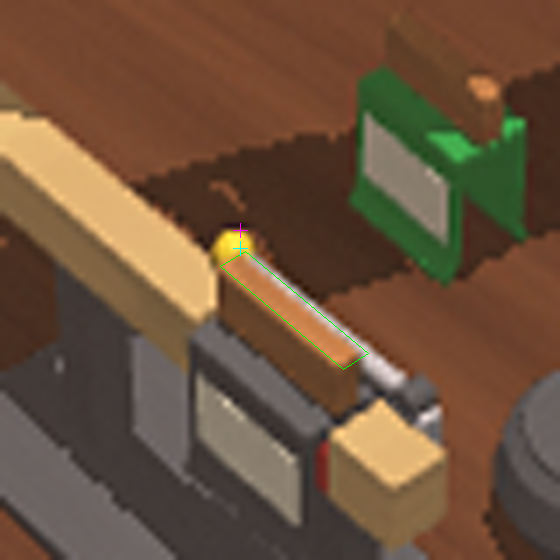

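View pics/g14t.png

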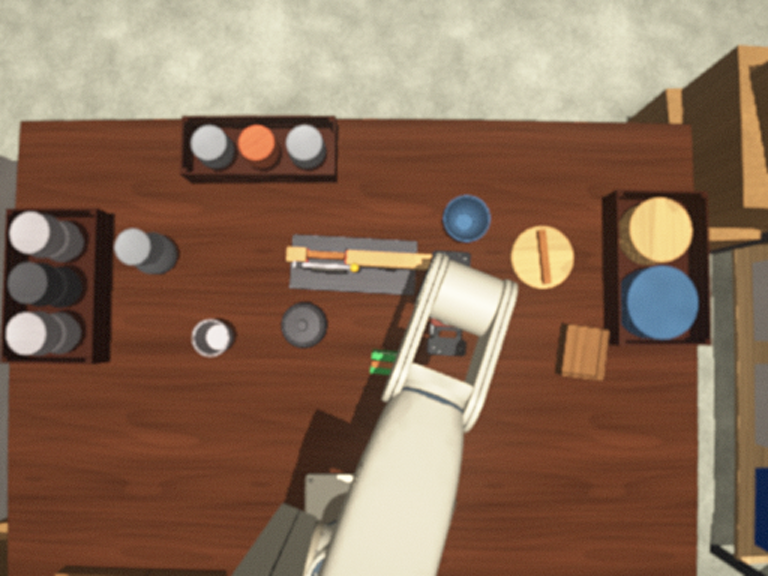

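View pics/g14f.png

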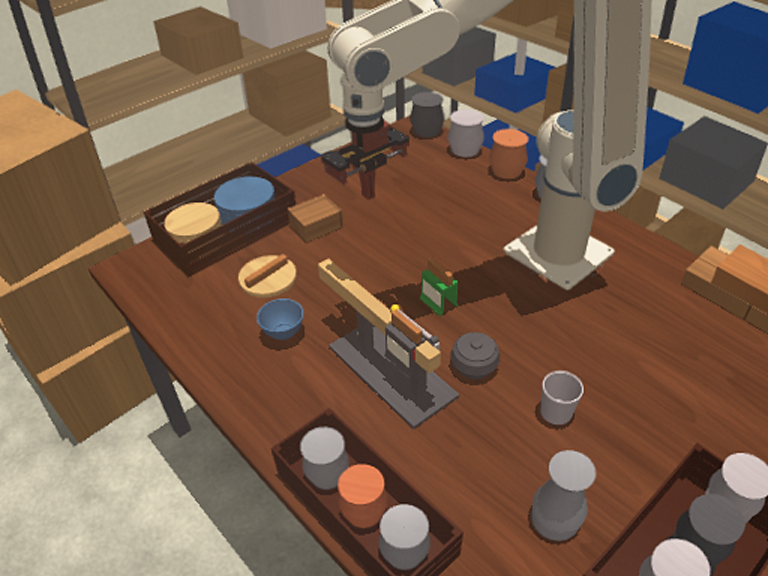

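The knob sits on the predicted θ = 0 marker, the saddle is in the notch, and the other goods haven't moved. Nothing touches the robot, so I'm handing in.

```bash
python3 -c "
from h import *
workorder.close_job(); state()"
```

```text
the job is handed in; nothing more can be done
the job is handed in; nothing more can be done
```

The job is done and was handed in at about t = 19.5 s. I hung the saddle on the plain stretch of the rail, let go of it, and pushed it along with closed fingers until it dropped into the red notch. I then swung the keeper down over it until it hit a firm stop at about 10 N.

- **Saddle:** in the last pictures its batten matches the outline for being in the notch (top 200 mm up), not the one for hanging on the rail (212 mm up).
- **Keeper:** the knob sits within about a pixel of where it should be when shut.
- **Other goods:** the bystanders and the green look-alike look unmoved. I judged this by eye from the pictures.
- **Robot:** it stood clear, touching nothing. Of the forces read at the end of each move, the highest was about 11 N.

No check failed. The two cameras differed by up to about 5 mm on where the rail and saddle were, which was within the clearances. I could not take a reading after handing in because the interface was already closed.

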